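# Lock the shaft of the welding positioner

### The job

Lock the shaft: push the upright post of the slotted disc round until the disc's slot lines up with the square bar (either way round will do), then push the bar by its head through the slot and into the keeper beyond, fully home. Only push with the fingers; do not lift the bar, leave the things lying around where they are, and finish clear of everything.

Things in the scene. Friction and masses are not known exactly. Their poses are not given: they have to be found in the camera images.
- lock_base: Grey painted base of the shaft lock, fixed to the bench, plate 400 x 110 x 12 mm. Origin on the bench under the bar's line; x is the way the bar is pushed, y left of it, z up. The bar's head slides on a bed 50 wide, top at z = 36, from x = -195 to -30. A covered guide, 55 wide, 71 high (74 at its bolts), runs from x = -30 to 35. The disc's axis is at x = 85.
- keeper (a point): Middle of the keeper, 53 mm above the bench, at lock_base x = 155, y = 0: an open-topped channel 23 mm wide and 30 mm long between two grey cheeks 62 mm high, beyond the disc.
- disc (a joint): Disc angle, rad, counter-clockwise from above positive. At 0 the slot is in line with the bar, the post at lock_base -y; at pi in line again, the post at +y; at pi/2 the post is over the keeper (+x). Starts at 0.55 to 2.6. Stops only at -0.3 and 3.44, none where it lines up. Turns stiffly (0.12 N m, about 2 N at the post), stays where left.
- disc_slot (a point): Centre of the slot's floor, on the disc's upright axis (lock_base x = 85, y = 0), 43.5 mm above the bench; x along the slot. Bare steel disc, 80 mm across, top at 66 mm; the slot runs right across it, 22 mm wide, open on top, its mouths flared to 26 mm over the last 6 mm.
- post_mid (a point): Middle of the upright round steel post that turns the disc: 16 mm across (19 at its dark top), from 76 to 126 mm above the bench (this point at 101), 70 mm from the disc's axis, at the end of a flat arm 18 mm wide, top at 76 mm, that lies square to the slot and passes clear above the keeper.
- bar: Loose square steel bar, 16 x 16, 203 mm long, about 0.5 kg, sliding in the guide with a few N. Tail: a head 34 x 34 x 10 mm, top 70 mm above the bench. Origin: middle of the head's rear face (push here), 53 mm up; x to the nose. Fully home the head meets the guide's rear end, origin at lock_base x = -40. The disc blocks it if more than 0.15 rad or so out of line.
- bar_nose (a point): Middle of the tip of the bar's nose (tapered to 11 mm over the last 12 mm), 203 mm ahead of the bar's origin. At lock_base x = 20 to 40 at the start, 163 when fully home in the keeper.
- spray_can: Bystander: upright tin can, 60 mm across, 150 mm high; origin under its centre.
- wrench: Bystander: steel wrench lying on the bench, about 180 mm long.
- tube_offcut: Bystander: upright offcut of square steel tube, 44 x 44 mm, 70 mm high; origin under its centre.
There are look-alikes about, which are no part of the job. There is more than one size of the bar; the job needs the largest.

How it is judged:
By the outcome, as a careful person would: the job done as asked, in the order asked, and still so for the second after the job is handed in, with the robot touching nothing.
It also fails if it takes over 58 s, if anything falls off the work surface, if the arm or the gripper's body presses on something with over 40 N, if the wrist force passes 120 N, or if a joint passes its speed limit or range.

### The arm

A 6-joint arm with a two-finger parallel gripper is mounted at the origin on the work surface. World frame = base frame: x ahead of the robot, y to its left, z up, the work surface at z = 0. Lengths are in m, angles in degrees, forces in N, time in s.
With the tool pointing down it reaches from about 0.3 to 0.875 m from the base axis. Payload 6.4 kg.
Tool frame: the origin (TCP) lies midway between the tips of the shut fingers; the grasp point (between the pads) lies 19 mm behind it; z points along the fingers, y is the line along which they close (so a half turn about z gives the same grasp; the last joint's range is limited). The gripper opens to 88 mm and grips with 3 to 60 N. Pads are 18 mm wide; open, the fingers measure 123 mm over their backs; the gripper's body (75 mm by 187 mm) begins 45 mm behind the grasp point.
Start: joints at [61.518, 10.359, 92.074, -0, 77.567, -11.82], TCP at [0.165, 0.551, 0.239] pointing down, gripper open.
Joint ranges: [-171.53, 171.53], [-51.25, 118.39], [17.06, 147.69], [-65.23, 245.23], [0, 150.52], [-178.68, 178.68]. Speed limits (degrees/s): [147.25, 147.25, 172.46, 180, 180, 180].

### API

Orientations are given as a 3x3 rotation matrix whose columns are the frame's x, y, z axes.
In Python, from workcell import sensors, optics, ctrl, masks_of, mark_of gives the robot as it stands. The module is installed in compiled form; this text tells all that it offers.
- The arm moves only by the shell command python3 -m creep 'ROWS'. ROWS is JSON, a list of rows, each a list of 7 numbers: the finger opening in mm, from 0 to 88.1, then the shift along the tool's x, y, z in mm, then the turn, a rotation vector about the tool's x, y, z in degrees. In form: [[hand, dx, dy, dz, wx, wy, wz], ...]. A call has 1 to 5 rows; each row is the pose to reach, as a shift and turn from the pose commanded when the call began, along the tool's axes at that moment; what a row does not reach only later rows make up. A row lasts 1/10 s, in which the tool goes at most 50 mm and 8.59 degrees, less where a joint would pass 70% of its speed; a pose out of reach is approached as far as the arm can. A call with a gripper value outside its range is refused whole. The fingers move at their own pace and stop on an object; the grip force is fixed at half the most. Time passes only in rows, so rows that repeat a pose let the fingers close. It gives the time, the measured TCP pose, the force, the opening and the grip force at its end, in the units of the state.
- sensors.sense(): the state, without advancing time (a new reading comes with each control period).
- optics.camera(name): name is "scene" or "top"; returns a dict with "img" (420x560x3 uint8, red, green, blue), "fx", "fy", "cx", "cy" (pixels), "R" (3x3) and "t" (3): a world point X has camera coordinates R X + t. Camera axes: x right, y down, z forward; pixel columns grow to the right and rows downward; lengths in m; the calibration is good to about 2 mm. A picture is of the moment at which its call begins. There is no depth.
- ctrl.hand_in(): hands the job in; it is judged then, once.
Trained networks look in a picture, given as the dict that the camera call returned (one of the last four; its "shot" number tells which), for a name from the list of things; names that differ only in an ending like _2 or _b are one class to them, and where a whole thing is asked for, a point or a joint stands for the part that bears it (a point fixed in the world has none). Each returns a list of dicts, best first, with "confidence" (0 to 1); they miss things now and then, are a little off and sometimes report something else, mostly with a low value. They report only what shows in the picture. A call takes as long as a camera call. They do not tell look-alikes from the thing itself.
- masks_of(picture, target): "mask" (420x560 bool, what is visible of it) and "rect" ([left, top, width, height] in pixels, round what is visible of it).
- mark_of(picture, target): "position" ([column, row] in pixels: a listed point, or the origin of a listed thing).
The state is a dict: "time": time; "joint_positions": joint angles; "joint_vel": joint speeds; "joint_torque": joint torques, N m; "eef_pos": TCP position; "orientation": TCP orientation; "wrist_force": force on the tool from outside, world axes, zero at the start; "torque": the same for the moment, N m; "gripper_width": opening from 0.0 (shut) to 1.0 (fully open); "finger_force": force on a finger pad.
Only numpy, scipy, OpenCV 4.12 (cv2) and the standard library are available. Lean on these libraries where they do the work, as an engineer would, in place of code of your own. Each camera call takes 0.05 s, during which the arm holds its last target. There are 200 camera calls.

## Working session

There is one attempt and no reset: what is moved stays moved. The work goes in short steps, Python scripts to look and compute and a shell command to move; the robot and the scene stay as the last step left them, time stands still between calls to the robot, and variables do not carry over. Pictures are saved under pics/ and viewed, at most 10 in all, crops included, and the job is handed in when it is done.

```bash
mkdir -p pics; cat > h.py <<'E'
import numpy as np, cv2
from workcell import sensors, optics, ctrl, masks_of, mark_of
def ray(p,uv):
    d=np.array([(uv[0]-p['cx'])/p['fx'],(uv[1]-p['cy'])/p['fy'],1.]);R=np.array(p['R']);t=np.array(p['t'])
    return -R.T@t, R.T@d
def atz(p,uv,z):
    o,d=ray(p,uv); return o+d*(z-o[2])/d[2]
def proj(p,X):
    c=np.array(p['R'])@np.array(X)+np.array(p['t']); return np.array([p['fx']*c[0]/c[2]+p['cx'],p['fy']*c[1]/c[2]+p['cy']])
def save(p,n): cv2.imwrite('pics/'+n,cv2.cvtColor(p['img'],cv2.COLOR_RGB2BGR))
E
python3 - <<'E'
from h import *
np.set_printoptions(precision=3,suppress=True)
Z=dict(lock_base=0,keeper=.053,disc_slot=.0435,post_mid=.101,bar=.053,bar_nose=.053,spray_can=0,wrench=0,tube_offcut=0)
for n in ['top','scene']:
    p=optics.camera(n);save(p,n+'0.png');print(n,ray(p,(280,210))[0])
    for k,z in Z.items():
        for m in mark_of(p,k)[:4]: print(k,np.array(m['position']),round(m['confidence'],2),atz(p,m['position'],z))
s=sensors.sense();print(s)
E
```

```text
top [0.427 0.022 1.011]
lock_base [312.9 228.3] 0.77 [ 0.561 -0.036  0.   ]
keeper [246.7 215.7] 0.83 [0.588 0.129 0.053]
disc_slot [275.2 221.4] 0.66 [0.574 0.059 0.043]
post_mid [244.2 217.6] 0.65 [0.575 0.129 0.101]
bar [447.1 274.9] 0.9 [ 0.439 -0.345  0.053]
bar [346.2 294.1] 0.63 [ 0.397 -0.107  0.053]
bar [382.1 237.7] 0.57 [ 0.529 -0.198  0.053]
bar_nose [418.2 225.9] 0.84 [ 0.556 -0.286  0.053]
bar_nose [397.5 325. ] 0.66 [ 0.326 -0.222  0.053]
spray_can [363.2 143.8] 0.85 [ 0.785 -0.175  0.   ]
wrench [253.  153.3] 0.78 [0.765 0.118 0.   ]
tube_offcut [139.6 235.6] 0.62 [0.549 0.411 0.   ]
scene [ 1.34  -0.213  0.71 ]
lock_base [260.5 238.8] 0.96 [ 0.567 -0.041  0.   ]
keeper [320.  215.1] 0.81 [0.581 0.12  0.053]
disc_slot [296.  225.6] 0.97 [0.592 0.049 0.043]
post_mid [324.3 196.6] 0.81 [0.568 0.134 0.101]
bar [193.3 228.4] 0.92 [ 0.536 -0.207  0.053]
bar [127.7 226.3] 0.63 [ 0.479 -0.366  0.053]
bar [220.6 202.9] 0.53 [ 0.45  -0.122  0.053]
bar_nose [174.7 202.8] 0.73 [ 0.412 -0.242  0.053]
bar_nose [160.9 253.9] 0.61 [ 0.607 -0.291  0.053]
spray_can [222.1 317.9] 0.89 [ 0.789 -0.183  0.   ]
wrench [345.1 282.7] 0.69 [0.775 0.11  0.   ]
tube_offcut [409.1 203.6] 0.91 [0.547 0.418 0.   ]
{'time': 1.0, 'joint_positions': array([ 61.518,  10.358,  92.075,  -0.001,  77.567, -11.821]), 'joint_vel': array([ 0.001,  0.02 ,  0.113, -0.054, -0.142, -0.034]), 'joint_torque': array([  0.001, -43.382, -34.219,   0.071,   0.031,  -0.   ]), 'eef_pos': array([0.165, 0.551, 0.239]), 'orientation': array([[-0.958,  0.287,  0.   ],
       [ 0.287,  0.958, -0.   ],
       [-0.   , -0.   , -1.   ]]), 'wrist_force': array([ 0.046, -0.262, -0.642]), 'torque': array([-0.009, -0.02 ,  0.013]), 'finger_force': 0.0, 'gripper_width': 0.9997958417725533}
```

View pics/top0.png

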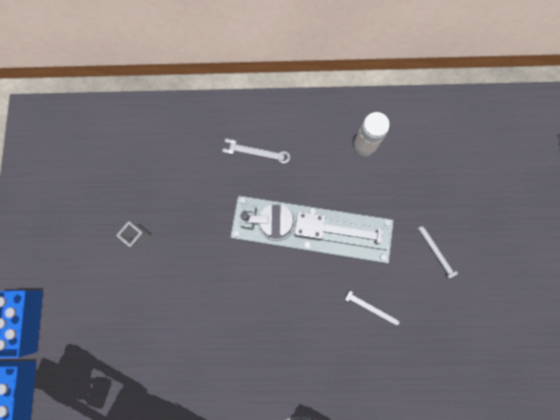

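View pics/scene0.png

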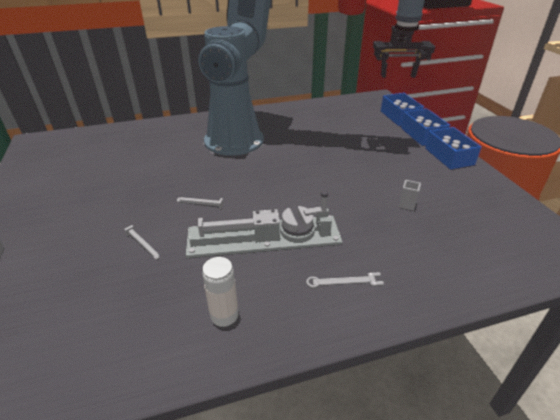

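The top view shows the fixture at (232–393, 197–263): disc (275,221), post (246,216), guide (311,226), and the bar's head at (381,237). There are three bar candidates: (381,237), which sits in the guide, and loose ones at (447,275) and (346,294). The one in the guide fits, as it lies on the bed in line with the disc and is the longest. I'll confirm it in a crop and fit the base.

```bash
cat > fit.py <<'E'
from h import *
from scipy.optimize import least_squares
np.set_printoptions(precision=4,suppress=True)
P={n:optics.camera(n) for n in ['top','scene']}
K=dict(lock_base=(0,0,0),keeper=(.155,0,.053),disc_slot=(.085,0,.0435))
def W(q,X):
    c,s=np.cos(q[2]),np.sin(q[2]); return np.array([q[0]+c*X[0]-s*X[1],q[1]+s*X[0]+c*X[1],X[2]])
E
python3 - <<'E'
from fit import *
obs=[]
for n,p in P.items():
    for k,X in K.items():
        m=mark_of(p,k)
        if m: obs.append((p,X,np.array(m[0]['position'])))
q=least_squares(lambda q:np.concatenate([(proj(p,W(q,X))-u) for p,X,u in obs]),[.565,-.035,1.4],loss='soft_l1').x
print(q)
# plate outline from mask
for n,p in P.items():
    m=masks_of(p,'lock_base')[0];print(n,m['confidence'],m['rect'])
    c=max(cv2.findContours(m['mask'].astype('uint8'),0,1)[0],key=cv2.contourArea)
    r=cv2.minAreaRect(c);b=cv2.boxPoints(r)
    for u in b:
        w=atz(p,u,.012);d=w[:2]-q[:2];c_,s_=np.cos(q[2]),np.sin(q[2])
        print(u,w,'local',c_*d[0]+s_*d[1],-s_*d[0]+c_*d[1])
img=cv2.cvtColor(P['top']['img'][190:270,225:400],cv2.COLOR_RGB2BGR)
img=cv2.resize(img,None,fx=4.5,fy=4.5,interpolation=cv2.INTER_CUBIC)
im2=cv2.cvtColor(P['scene']['img'][180:260,180:355],cv2.COLOR_RGB2BGR)
im2=cv2.resize(im2,None,fx=4.5,fy=4.5,interpolation=cv2.INTER_CUBIC)[:240*4]
cv2.imwrite('pics/crop1.png',cv2.resize(np.vstack([img,im2]),None,fx=.83,fy=.83))
E
```

```text
[ 0.5625 -0.0302  1.4047]
top 0.75 [233.9, 195.3, 160.2, 67.5]
[230.2993 238.4843] [0.5365 0.1744 0.012 ] local 0.1975421109081709 0.05942354481465378
[237.1201 194.8313] [0.6494 0.1581 0.012 ] local 0.20010159931951213 -0.05461483908872515
[395.0153 219.5024] [ 0.579  -0.2426  0.012 ] local -0.20674359872727435 -0.05138008869706648
[388.1945 263.1554] [ 0.4699 -0.219   0.012 ] local -0.20151856221627645 0.0601300751097823
scene 0.97 [184.7, 195.6, 155.7, 63.8]
[181.2373 203.6574] [ 0.3641 -0.2263  0.012 ] local -0.22616662375209012 0.16321466794181838
[336.5173 189.7931] [0.433  0.2334 0.012 ] local 0.23861935783548882 0.171275699683974
[341.3401 243.8089] [0.6606 0.1499 0.012 ] local 0.19380497337132394 -0.06697424561431287
[186.0601 257.6732] [ 0.5933 -0.2371  0.012 ] local -0.19891380961640256 -0.06456024986431459
```

View pics/crop1.png

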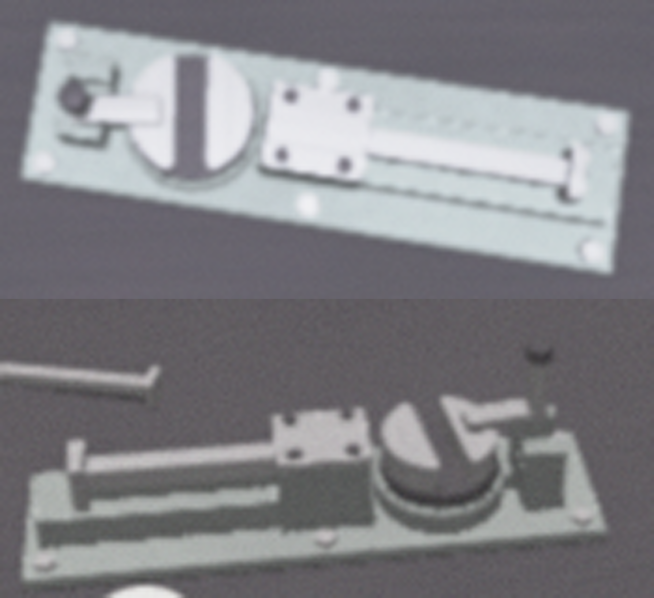

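The crop confirms it: the bar in the guide, head at about (575,170) in the crop, is the longest and is in line with the disc. The post is over the keeper side and the slot lies across. Base pose is about (0.562, -0.031, 80.4°) and disc angle about 100°. I'll push the post counter-clockwise about 80° to pi, with the tool's y pointing inward (pushing with its -x face).

```bash
cat >> h.py <<'E'
from scipy.spatial.transform import Rotation as Ro
Q=np.array([.5615,-.031,np.radians(80.4)])
def loc(x,y):
    c,s=np.cos(Q[2]),np.sin(Q[2]); return np.array([Q[0]+c*x-s*y,Q[1]+s*x+c*y])
def pose(xy,z,yaw):
    "yaw: world angle of tool y, tool pointing down"
    a=np.radians(yaw);y=np.array([np.cos(a),np.sin(a),0]);zz=np.array([0,0,-1.])
    return np.array([xy[0],xy[1],z]),np.c_[np.cross(y,zz),y,zz]
def rel(T,S=None):
    if S is None: s=sensors.sense();S=(s['eef_pos'],s['orientation'])
    R=np.array(S[1]);return np.r_[R.T@(T[0]-S[0])*1e3,Ro.from_matrix(R.T@T[1]).as_rotvec(degrees=True)].round(1)
def post(th,gap,z=.092):
    "TCP behind post, disc angle th deg; gap from touching, mm; CCW push with -x face, y inward"
    phi=np.degrees(Q[2])-90+th;a=np.radians(phi);t=np.array([-np.sin(a),np.cos(a)])
    return pose(loc(.085,0)+.07*np.array([np.cos(a),np.sin(a)])-t*(.017+gap/1e3),z,phi-180)
E
python3 - <<'E'
from h import *
T=post(100,22,.2);print(T[0],rel(T))
E
```

```text
[0.6141857  0.12308023 0.2       ] [-553.1 -281.    38.7    0.     0.   162.9]
```

```bash
python3 -m creep '[[0,-45,-22,0,0,0,8.5],[0,-90,-45,0,0,0,17],[0,-135,-68,0,0,0,25.5],[0,-180,-91,0,0,0,34],[0,-225,-114,0,0,0,42.5]]'
python3 -c "
from h import *
print(rel(post(100,22,.2)))"
```

```text
time: 2.0
eef_pos: [0.3472, 0.3773, 0.239]
orientation: [[-0.508, 0.862, 0.001], [0.862, 0.508, 0.0], [0.0, 0.001, -1.0]]
wrist_force: [0.2, 0.3, 0.3]
gripper_width: 0.568
finger_force: 0.0
[-354.5  100.9   39.     0.    -0.   120.1]
```

```bash
python3 -m creep '[[0,-45,13,0,0,0,8.5],[0,-90,26,0,0,0,17],[0,-135,39,0,0,0,25.5],[0,-180,52,0,0,0,34],[0,-225,65,0,0,0,42.5]]'
python3 -c "
from h import *
print(rel(post(100,22,.2)))"
```

```text
time: 2.5
eef_pos: [0.5185, 0.2173, 0.239]
orientation: [[0.208, 0.978, 0.001], [0.978, -0.208, 0.0], [0.0, 0.0, -1.0]]
wrist_force: [-0.0, 0.4, -0.4]
gripper_width: 0.115
finger_force: 0.0
[-72.2 113.2  39.    0.   -0.   77.6]
```

```bash
python3 -m creep '[[0,-20,30,0,0,0,8.5],[0,-35,60,0,0,0,17],[0,-50,90,0,0,0,25.5],[0,-65,113,0,0,0,34],[0,-72,113,0,0,0,42.5]]' >/dev/null
python3 -m creep '[[0,0,0,0,0,0,8.5],[0,0,0,0,0,0,17],[0,0,0,0,0,0,25.5],[0,0,0,0,0,0,34],[0,0,0,0,0,0,34.5]]'
python3 - <<'E'
from fit import *
print(rel(post(100,22,.2)))
for n,p in P.items():
    save(p,n+'1.png')
    for k,X in list(K.items())+[('bar',(-.173,0,.053)),('bar_nose',0),('post_mid',0)]:
        for m in mark_of(p,k)[:3]:
            u=np.array(m['position']);print(n,k,u.round(1),round(m['confidence'],2), proj(p,W(Q,X)).round(1) if X else '', atz(p,u,.101)[:2] if k=='post_mid' else '')
    print('post exp',[proj(p,[*(loc(.085,0)+.07*np.array([np.cos(a),np.sin(a)])),.101]).round(1) for a in np.radians([85.4,90.4,95.4])])
E
```

```text
time: 3.5
eef_pos: [0.6134, 0.1254, 0.2387]
orientation: [[1.0, 0.022, -0.0], [0.022, -1.0, -0.0], [-0.0, 0.0, -1.0]]
wrist_force: [-0.7, -0.5, -0.1]
gripper_width: 0.005
finger_force: 0.0
[ 0.8  2.4 38.7  0.   0.   1.1]
top lock_base [312.2 231.6] 0.81 [311.1 228.2] 
top keeper [245.  215.7] 0.6 [249.4 215.7] 
top disc_slot [275.2 221.3] 0.58 [277.7 220.6] 
top bar [450.8 275.2] 0.94 [383.4 236.2] 
top bar [382.2 236.4] 0.72 [383.4 236.2] 
top bar [346.1 294.5] 0.56 [383.4 236.2] 
top bar_nose [420.7 226.5] 0.72  
top bar_nose [397.  321.1] 0.51  
top bar_nose [138.1 235.6] 0.47  
top post_mid [247.4 218.2] 0.93  [0.5736 0.1215]
post exp [array([247. , 214.9]), array([246.9, 217.5]), array([247. , 220.1])]
scene lock_base [263.1 240. ] 0.89 [263.6 236.7] 
scene keeper [321.  217.2] 0.8 [321.6 216.4] 
scene keeper [225.3 318.1] 0.26 [321.6 216.4] 
scene disc_slot [297.3 221. ] 0.92 [295.3 221.4] 
scene bar [128.9 228.2] 0.77 [195.2 227.1] 
scene bar [194.6 224. ] 0.64 [195.2 227.1] 
scene bar [222.8 205.4] 0.58 [195.2 227.1] 
scene bar_nose [159.5 257.1] 0.79  
scene bar_nose [176.7 199.5] 0.61  
scene bar_nose [223.8 315.8] 0.28  
scene post_mid [321.9 199.7] 0.81  [0.5786 0.1231]
post exp [array([322.1, 200.3]), array([321.3, 199. ]), array([320.4, 197.7])]
```

Tool is 22 mm behind the post, above it, and the estimates agree. Descending.

```bash
python3 -m creep '[[0,1,2,40,0,0,1],[0,1,2,80,0,0,1],[0,1,2,115,0,0,1],[0,1,2,140,0,0,1],[0,1,2,147,0,0,1]]'
python3 - <<'E'
from h import *
s=sensors.sense();S=(s['eef_pos'],s['orientation'])
for th,g in [(100,2),(105,0),(112,0),(119,0),(126,0)]: print(th,rel(post(th,g),S))
E
```

```text
time: 4.7
eef_pos: [0.612, 0.1234, 0.0881]
orientation: [[1.0, 0.006, -0.006], [0.006, -1.0, -0.0], [-0.006, 0.0, -1.0]]
wrist_force: [0.8, 0.3, 0.1]
gripper_width: 0.004
finger_force: 0.0
100 [-17.8   0.4  -3.8   0.    0.3  -0.1]
105 [-26.   -0.8  -3.7  -0.    0.3  -5.1]
112 [-34.8  -1.6  -3.7  -0.    0.3 -12.1]
119 [-43.6  -1.3  -3.6  -0.1   0.3 -19.1]
126 [-52.2   0.   -3.6  -0.1   0.3 -26.1]
```

```bash
python3 -m creep '[[0,-18,0,0,0,0,0],[0,-26,-1,0,0,0,-5],[0,-35,-1.5,0,0,0,-12],[0,-43.5,-1.3,0,0,0,-19],[0,-52,0,0,0,0,-26]]'
python3 - <<'E'
from h import *
s=sensors.sense();S=(s['eef_pos'],s['orientation'])
for th,g in [(132,0),(139,0),(146,0),(153,0),(160,0)]: print(th,rel(post(th,g),S))
E
```

```text
time: 5.2
eef_pos: [0.5634, 0.1239, 0.0932]
orientation: [[0.894, 0.448, 0.003], [0.448, -0.894, 0.001], [0.003, 0.001, -1.0]]
wrist_force: [0.8, 1.7, -0.9]
gripper_width: 0.007
finger_force: 1.5
132 [-11.   -2.3   1.2   0.   -0.2  -5.8]
139 [-19.8  -3.    1.1   0.   -0.2 -12.8]
146 [-28.6  -2.6   1.1   0.1  -0.2 -19.8]
153 [-37.3  -1.1   1.1   0.1  -0.2 -26.8]
160 [-45.7   1.4   1.1   0.1  -0.2 -33.8]
```

```bash
python3 -m creep '[[0,-7.5,-1,0,0,0,-6],[0,-16,-1.6,0,0,0,-13],[0,-25,-1.3,0,0,0,-20],[0,-33.5,0,0,0,0,-27],[0,-40,2,0,0,0,-32]]'
python3 - <<'E'
from fit import *
s=sensors.sense();S=(s['eef_pos'],s['orientation'])
for th,g in [(158,0),(165,0),(172,0),(177,0)]: print(th,rel(post(th,g),S),rel(post(th,g),post(158,0)))
for n,p in P.items():
    for m in mark_of(p,'post_mid')[:2]:
        u=m['position'];w=atz(p,u,.101)[:2];d=w-loc(.085,0);print(n,m['confidence'],w,np.hypot(*d),np.degrees(np.arctan2(d[1],d[0]))+90-80.4)
E
```

```text
time: 5.7
eef_pos: [0.528, 0.1042, 0.0932]
orientation: [[0.521, 0.854, 0.002], [0.854, -0.521, 0.001], [0.002, 0.001, -1.0]]
wrist_force: [1.6, 2.2, -0.8]
gripper_width: 0.006
finger_force: 1.4
158 [-1.2 -2.8  1.1  0.1 -0.1 -0. ] [0. 0. 0. 0. 0. 0.]
165 [-9.9 -4.3  1.1  0.1 -0.1 -7. ] [-8.7 -1.6  0.   0.   0.  -7. ]
172 [-18.7  -4.8   1.1   0.1  -0.  -14. ] [-17.4  -2.    0.    0.    0.  -14. ]
177 [-24.9  -4.5   1.    0.1  -0.  -19. ] [-23.7  -1.7   0.    0.    0.  -19. ]
scene 0.58 [0.5072 0.0968] 0.08140615176448082 156.87930972740082
scene 0.57 [0.6573 0.0289] 0.0850171135225005 -6.713146943699442
```

```bash
python3 -m creep '[[0,-8.5,-1.5,0,0,0,-7],[0,-14,-2,0,0,0,-12],[0,-19,-2,0,0,0,-16],[0,-19,-2,0,0,0,-16],[0,-19,-2,0,0,0,-16]]'
python3 -m creep '[[0,30,0,0,0,0,0],[0,30,0,-40,0,0,0],[0,60,-40,-80,0,0,0],[0,100,-85,-80,0,0,0],[0,140,-125,-80,0,0,0]]'
python3 - <<'E'
from fit import *
for n,p in P.items():
    for m in mark_of(p,'post_mid')[:2]:
        u=m['position'];w=atz(p,u,.101)[:2];d=w-loc(.085,0);print(n,m['confidence'],u,w,np.hypot(*d),np.degrees(np.arctan2(d[1],d[0]))+90-80.4)
a=P['top']['img'][190:270,225:400];b=P['scene']['img'][180:260,180:355]
cv2.imwrite('pics/crop2.png',cv2.resize(cv2.cvtColor(np.vstack([a,b]),cv2.COLOR_RGB2BGR),None,fx=3.7,fy=3.7,interpolation=cv2.INTER_CUBIC))
E
```

```text
time: 6.4
eef_pos: [0.5163, 0.0885, 0.0921]
orientation: [[0.273, 0.962, 0.001], [0.962, -0.273, -0.0], [-0.0, 0.001, -1.0]]
wrist_force: [0.0, 0.8, -0.3]
gripper_width: 0.004
finger_force: 0.0
time: 6.9
eef_pos: [0.4479, 0.2341, 0.1728]
orientation: [[0.274, 0.962, 0.004], [0.962, -0.274, 0.001], [0.002, 0.003, -1.0]]
wrist_force: [0.9, -0.1, 0.1]
gripper_width: 0.006
finger_force: 0.0
top 0.56 [267.7, 247.0] [0.506  0.0746] 0.07300171856314785 172.23351532325944
scene 0.69 [293.6, 187.8] [0.5059 0.0703] 0.07193741860563911 175.537670067193
scene 0.24 [320.2, 219.5] [0.6526 0.0896] 0.08524122455076058 35.18667850499166
```

View pics/crop2.png

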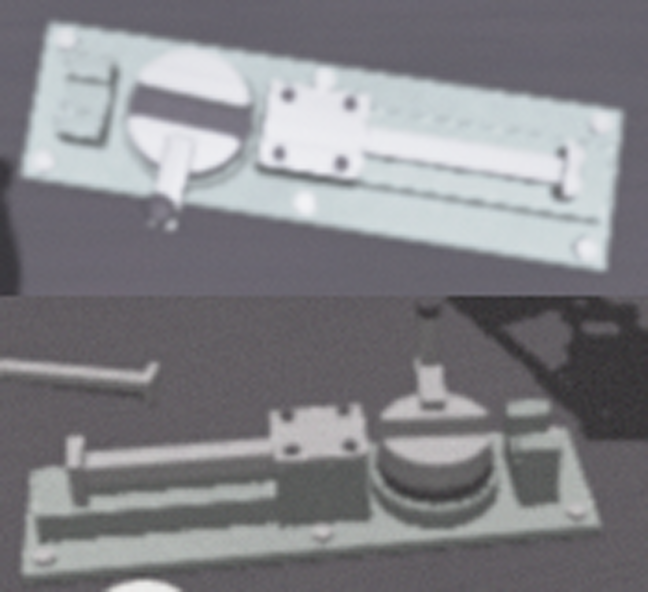

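The slot at crop (133,105)–(248,122) looks nearly parallel to the bar (366,140)–(565,168), and the arm points to +y. I'll measure the slot angle precisely.

```bash
cat > slot.py <<'E'
from fit import *
def line(g,ok):
    ys,xs=np.nonzero(ok);v=g[ok];w=v
    return xs,ys,w
for n,p in P.items():
    img=cv2.cvtColor(p['img'],cv2.COLOR_RGB2GRAY)
    def rect(z,x0,x1,y0,y1,s=.0005):
        xs=np.arange(x0,x1,s);ys=np.arange(y0,y1,s)
        uv=np.array([[proj(p,[*loc(x,y),z]) for x in xs] for y in ys]).astype('float32')
        return xs,ys,cv2.remap(img,uv[...,0],uv[...,1],cv2.INTER_CUBIC).astype(float)
    def edges(z,x0,x1,y0,y1):
        xs,ys,I=rect(z,x0,x1,y0,y1);G=np.gradient(cv2.GaussianBlur(I,(0,0),3),axis=0)
        a=ys[G.argmin(0)];b=ys[G.argmax(0)]
        return [np.polyfit(xs,e,1) for e in (a,b)]
    def deg(L): return [(round(np.degrees(np.arctan(l[0])),2),round(np.polyval(l,(.085))*1e3,1)) for l in L]
    # slot walls at the disc's top
    print(n,'slot',deg(edges(.066,.060,.110,-.022,.022)))
    print(n,'bar',[(round(np.degrees(np.arctan(l[0])),2),round(np.polyval(l,-.09)*1e3,1)) for l in edges(.061,-.14,-.045,-.016,.016)])
    print(n,'guide top',deg(edges(.071,-.025,.030,-.036,.036)))
    for m in masks_of(p,'bar'):print('bar mask',m['rect'],m['confidence'])
    for m in masks_of(p,'disc')[:1]:print('disc',m['rect'],m['confidence'], 'exp slot', proj(p,[*loc(.085,0),.066]))
    xs,ys,I=rect(.070,-.21,-.13,-.003,.003);r=cv2.GaussianBlur(I,(0,0),2).mean(0);print('head profile',list(zip((xs[::8]*1e3).round(),r[::8].round())))
E
python3 slot.py
```

```text
top slot [(np.float64(-3.91), np.float64(-8.8)), (np.float64(-3.9), np.float64(11.5))]
top bar [(np.float64(-0.27), np.float64(9.7)), (np.float64(0.92), np.float64(2.7))]
top guide top [(np.float64(1.24), np.float64(31.2)), (np.float64(-12.38), np.float64(-21.7))]
bar mask [324.1, 224.5, 58.8, 21.2] 0.85
bar mask [420.1, 228.2, 33.7, 50.1] 0.69
bar mask [343.7, 292.9, 56.0, 30.1] 0.68
bar mask [258.1, 205.6, 33.7, 45.7] 0.67
disc [260.9, 205.4, 32.7, 47.7] 0.61 exp slot [277.428  219.2002]
head profile [(np.float64(-210.0), np.float64(104.0)), (np.float64(-206.0), np.float64(105.0)), (np.float64(-202.0), np.float64(105.0)), (np.float64(-198.0), np.float64(104.0)), (np.float64(-194.0), np.float64(103.0)), (np.float64(-190.0), np.float64(120.0)), (np.float64(-186.0), np.float64(180.0)), (np.float64(-182.0), np.float64(209.0)), (np.float64(-178.0), np.float64(211.0)), (np.float64(-174.0), np.float64(211.0)), (np.float64(-170.0), np.float64(211.0)), (np.float64(-166.0), np.float64(211.0)), (np.float64(-162.0), np.float64(222.0)), (np.float64(-158.0), np.float64(220.0)), (np.float64(-154.
[... 811 characters left out ...]
t64(95.0)), (np.float64(-198.0), np.float64(93.0)), (np.float64(-194.0), np.float64(94.0)), (np.float64(-190.0), np.float64(93.0)), (np.float64(-186.0), np.float64(96.0)), (np.float64(-182.0), np.float64(96.0)), (np.float64(-178.0), np.float64(97.0)), (np.float64(-174.0), np.float64(96.0)), (np.float64(-170.0), np.float64(95.0)), (np.float64(-166.0), np.float64(117.0)), (np.float64(-162.0), np.float64(183.0)), (np.float64(-158.0), np.float64(186.0)), (np.float64(-154.0), np.float64(144.0)), (np.float64(-150.0), np.float64(118.0)), (np.float64(-146.0), np.float64(121.0)), (np.float64(-142.0), np.float64(120.0)), (np.float64(-138.0), np.float64(117.0)), (np.float64(-134.0), np.float64(119.0))]
```

Slot is about 3.5° short (bar −0.3°, slot −3.9°). I'll nudge the post a little further; the contact model reads about 2.4° low, so the target is model angle 177.5.

```bash
python3 - <<'E'
from h import *
print(rel(post(177.5,25,.172)),rel(post(177.5,25,.092)),rel(post(177.5,0,.092)))
print(rel(post(177.5,0,.092),post(177.5,25,.172)))
E
```

```text
[-100.1   98.9   -1.5   -0.     0.    -3.7] [-100.1   98.9   78.5   -0.     0.    -3.7] [-125.   100.5   78.5   -0.     0.    -3.7]
[-25.  -0.  80.   0.   0.   0.]
```

```bash
python3 -m creep '[[0,-35,34,0,0,0,-3.7],[0,-70,69,0,0,0,-3.7],[0,-100,99,0,0,0,-3.7],[0,-100,99,0,0,0,-3.7],[0,-100,99,0,0,0,-3.7]]'
python3 -c "
from h import *
print(rel(post(177.5,25,.092)),rel(post(177.5,0,.092)))"
```

```text
time: 7.9
eef_pos: [0.516, 0.1085, 0.1704]
orientation: [[0.211, 0.977, -0.001], [0.977, -0.211, 0.0], [0.0, -0.001, -1.0]]
wrist_force: [-0.4, 0.1, 0.2]
gripper_width: 0.005
finger_force: 0.0
[ 0.1  0.  78.4 -0.1 -0.  -0.1] [-24.9   0.1  78.4  -0.1  -0.   -0.1]
```

```bash
python3 -m creep '[[0,0,0,40,0,0,0],[0,0,0,78,0,0,0],[0,0,0,78,0,0,0],[0,-10,0,78,0,0,0],[0,-17,0,78,0,0,0]]' >/dev/null
python3 -m creep '[[0,-3,0,0,0,0,0],[0,-6,0,0,0,0,0],[0,-8,0,0,0,0,0],[0,-8,0,0,0,0,0],[0,-8,0,0,0,0,0]]'
python3 -m creep '[[0,30,0,0,0,0,0],[0,30,0,-40,0,0,0],[0,60,-40,-80,0,0,0],[0,100,-85,-80,0,0,0],[0,140,-125,-80,0,0,0]]'
python3 slot.py | grep -E "slot \[|bar \["
python3 - <<'E'
from h import *
T=lambda x,z:pose(loc(x,0),z,80.4-90)
print(rel(T(-.205,.18)),T(-.205,.18)[0])
E
```

```text
time: 8.9
eef_pos: [0.5106, 0.0853, 0.0929]
orientation: [[0.207, 0.978, 0.0], [0.978, -0.207, -0.0], [-0.0, 0.0, -1.0]]
wrist_force: [-0.0, 0.2, 0.1]
gripper_width: 0.002
finger_force: 0.0
time: 9.4
eef_pos: [0.433, 0.2259, 0.1733]
orientation: [[0.209, 0.978, 0.003], [0.978, -0.209, 0.0], [0.001, 0.002, -1.0]]
wrist_force: [0.9, 1.0, -0.1]
gripper_width: 0.008
finger_force: 0.0
top slot [(np.float64(-0.78), np.float64(-9.2)), (np.float64(-0.4), np.float64(11.2))]
top bar [(np.float64(-0.27), np.float64(9.7)), (np.float64(2.0), np.float64(0.0))]
disc [261.0, 205.6, 31.6, 49.5] 0.9 exp slot [277.428  219.2002]
scene slot [(np.float64(-0.52), np.float64(-12.2)), (np.float64(-1.07), np.float64(8.4))]
scene bar [(np.float64(-0.41), np.float64(8.3)), (np.float64(-0.32), np.float64(-9.0))]
disc [279.0, 175.7, 32.5, 58.6] 0.75 exp slot [295.433  214.7001]
[-428.1  186.7   -8.1   -0.     0.    -2.4] [ 0.52731241 -0.23312919  0.18      ]
```

Slot is now within 0.5° of the bar. Going behind the head, at height.

```bash
python3 -m creep '[[0,-45,20,-8,0,0,-2.4],[0,-90,39,-8,0,0,-2.4],[0,-135,59,-8,0,0,-2.4],[0,-180,78,-8,0,0,-2.4],[0,-225,98,-8,0,0,-2.4]]' >/dev/null
python3 -m creep '[[0,-45,20,0,0,0,0],[0,-90,40,0,0,0,0],[0,-135,60,0,0,0,0],[0,-180,79,0,0,0,0],[0,-200,85,0,0,0,0]]'
python3 - <<'E'
from fit import *
T=lambda x,z:pose(loc(x,0),z,80.4-90)
print(rel(T(-.205,.18)),rel(T(-.205,.05)))
for n,p in P.items():
    for m in masks_of(p,'bar')[:4]: print(n,m['rect'],m['confidence'])
    print('head rear/front top exp at -165:',[proj(p,[*loc(x,0),.07]).round(1) for x in (-.165,-.155)])
    for m in mark_of(p,'bar')[:4]:
        u=m['position'];d=atz(p,u,.053)[:2]-Q[:2];c,s=np.cos(Q[2]),np.sin(Q[2]);print(u,m['confidence'],'local',(c*d[0]+s*d[1]).round(4),(-s*d[0]+c*d[1]).round(4))
E
```

```text
time: 10.7
eef_pos: [0.5327, -0.2329, 0.1794]
orientation: [[0.172, 0.985, 0.0], [0.985, -0.172, -0.001], [-0.001, 0.0, -1.0]]
wrist_force: [-0.2, 1.4, 1.1]
gripper_width: 0.007
finger_force: 0.0
[-3.1 -4.5 -0.9 -0.   0.  -0.3] [ -3.   -4.4 129.1  -0.    0.   -0.3]
top [324.9, 224.5, 58.3, 21.8] 0.73
top [344.8, 290.7, 30.8, 18.7] 0.46
top [352.4, 110.9, 36.9, 46.0] 0.24
head rear/front top exp at -165: [array([381.7, 234.8]), array([377.5, 234.2])]
[380.2, 237.0] 0.89 local -0.1656 0.0032
[347.5, 295.3] 0.7 local -0.1055 0.1517
scene [194.9, 219.7, 55.2, 17.4] 0.81
scene [122.0, 225.2, 35.0, 31.8] 0.78
scene [178.4, 196.0, 47.2, 13.5] 0.62
scene [305.0, 272.3, 76.6, 15.0] 0.59
head rear/front top exp at -165: [array([197.4, 221.7]), array([201.5, 221.3])]
[195.2, 226.0] 0.59 local -0.1731 0.0043
[220.9, 206.5] 0.59 local -0.1074 0.0783
[129.7, 231.8] 0.55 local -0.3349 0.0033
```

```bash
python3 -m creep '[[0,-5,-6,35,0,0,0],[0,-5,-6,70,0,0,0],[0,-5,-6,105,0,0,0],[0,-5,-6,129,0,0,0],[0,-5,-6,129,0,0,0]]'
python3 -m creep '[[0,10,0,0,0,0,0],[0,20,0,0,0,0,0],[0,25,0,0,0,0,0],[0,30,0,0,0,0,0],[0,35,0,0,0,0,0]]'
python3 -c "
from h import *
T=lambda x,z:pose(loc(x,.0015),z,80.4-90)
print(rel(T(-.049,.05)))"
```

```text
time: 11.5
eef_pos: [0.5236, -0.2271, 0.0474]
orientation: [[0.164, 0.986, -0.006], [0.986, -0.164, 0.004], [0.003, -0.007, -1.0]]
wrist_force: [-0.5, 1.0, 0.2]
gripper_width: 0.009
finger_force: 0.0
time: 12.0
eef_pos: [0.5333, -0.1973, 0.0526]
orientation: [[0.166, 0.986, 0.003], [0.986, -0.166, -0.004], [-0.003, 0.004, -1.0]]
wrist_force: [-0.9, -5.8, 3.5]
gripper_width: 0.004
finger_force: 2.9
[ 1.197e+02 -1.300e+00  2.300e+00  2.000e-01  2.000e-01  1.000e-01]
```

Contact at about 6 N. Pushing on and watching the force.

```bash
python3 -m creep '[[0,8,0,0,0,0,0],[0,16,0,0,0,0,0],[0,24,0,0,0,0,0],[0,32,0,0,0,0,0],[0,40,0,0,0,0,0]]'
```

```text
time: 12.5
eef_pos: [0.54, -0.1582, 0.0526]
orientation: [[0.166, 0.986, 0.003], [0.986, -0.166, -0.004], [-0.003, 0.004, -1.0]]
wrist_force: [-1.0, -5.9, 4.2]
gripper_width: 0.004
finger_force: 3.1
```

```bash
python3 -m creep '[[0,8,0,0,0,0,0],[0,16,0,0,0,0,0],[0,24,0,0,0,0,0],[0,32,0,0,0,0,0],[0,40,0,0,0,0,0]]'
python3 -c "
from h import *
T=lambda x,z:pose(loc(x,.0015),z,80.4-90)
print(rel(T(-.049,.05)))"
```

```text
time: 13.0
eef_pos: [0.5467, -0.1187, 0.0526]
orientation: [[0.166, 0.986, 0.003], [0.986, -0.166, -0.003], [-0.003, 0.004, -1.0]]
wrist_force: [-1.6, -6.7, 4.6]
gripper_width: 0.006
finger_force: 3.2
[39.9 -1.5  2.5  0.2  0.2  0. ]
```

```bash
python3 -m creep '[[0,8,0,0,0,0,0],[0,16,0,0,0,0,0],[0,23,0,0,0,0,0],[0,29,0,0,0,0,0],[0,33,0,0,0,0,0]]'
python3 -m creep '[[0,2,0,0,0,0,0],[0,4,0,0,0,0,0],[0,6,0,0,0,0,0],[0,8,0,0,0,0,0],[0,8,0,0,0,0,0]]'
```

```text
time: 13.5
eef_pos: [0.5522, -0.0859, 0.0526]
orientation: [[0.166, 0.986, 0.003], [0.986, -0.166, -0.003], [-0.002, 0.004, -1.0]]
wrist_force: [0.1, -6.0, 4.8]
gripper_width: 0.004
finger_force: 3.3
time: 14.0
eef_pos: [0.5535, -0.0781, 0.0525]
orientation: [[0.166, 0.986, 0.003], [0.986, -0.166, -0.003], [-0.002, 0.003, -1.0]]
wrist_force: [-1.0, -5.3, 3.9]
gripper_width: 0.005
finger_force: 2.6
```

Not at the stop yet; continuing gently until the force rises.

```bash
python3 -m creep '[[0,1,0,0,0,0,0],[0,2,0,0,0,0,0],[0,3,0,0,0,0,0],[0,4,0,0,0,0,0],[0,4,0,0,0,0,0]]'
```

```text
time: 14.5
eef_pos: [0.5537, -0.0772, 0.0526]
orientation: [[0.166, 0.986, 0.002], [0.986, -0.166, -0.007], [-0.007, 0.003, -1.0]]
wrist_force: [-4.6, -18.1, 5.2]
gripper_width: 0.005
finger_force: 9.2
```

```bash
python3 -m creep '[[0,1,0,0,0,0,0],[0,2,0,0,0,0,0],[0,3,0,0,0,0,0],[0,3,0,0,0,0,0],[0,3,0,0,0,0,0]]'
```

```text
time: 15.0
eef_pos: [0.5537, -0.077, 0.0527]
orientation: [[0.166, 0.986, 0.001], [0.986, -0.166, -0.011], [-0.011, 0.003, -1.0]]
wrist_force: [-8.0, -29.1, 3.6]
gripper_width: 0.003
finger_force: 15.3
```

Hard stop at local x of about -47 mm, where -49 was expected, so it's home. Retreating and checking.

```bash
python3 -m creep '[[0,-12,0,0,0,0,0],[0,-35,0,0,0,0,0],[0,-60,0,-20,0,0,0],[0,-70,20,-60,0,0,0],[0,-80,40,-100,0,0,0]]'
python3 -m creep '[[0,-40,0,-20,0,0,0],[0,-85,0,-40,0,0,0],[0,-130,0,-60,0,0,0],[0,-150,0,-60,0,0,0],[0,-150,0,-60,0,0,0]]'
python3 - <<'E'
from fit import *
a=P['top']['img'][190:270,225:400];b=P['scene']['img'][180:260,180:355]
cv2.imwrite('pics/crop3.png',cv2.resize(cv2.cvtColor(np.vstack([a,b]),cv2.COLOR_RGB2BGR),None,fx=3.7,fy=3.7,interpolation=cv2.INTER_CUBIC))
save(P['scene'],'scene3.png')
E
```

```text
time: 15.5
eef_pos: [0.5787, -0.1555, 0.1515]
orientation: [[0.167, 0.986, -0.002], [0.986, -0.167, 0.002], [0.001, -0.002, -1.0]]
wrist_force: [1.0, -0.3, 0.2]
gripper_width: 0.004
finger_force: 0.0
time: 16.0
eef_pos: [0.554, -0.3056, 0.211]
orientation: [[0.17, 0.986, 0.001], [0.986, -0.17, -0.0], [-0.0, 0.001, -1.0]]
wrist_force: [-0.3, 0.5, -1.2]
gripper_width: 0.007
finger_force: 0.0
```

View pics/crop3.png

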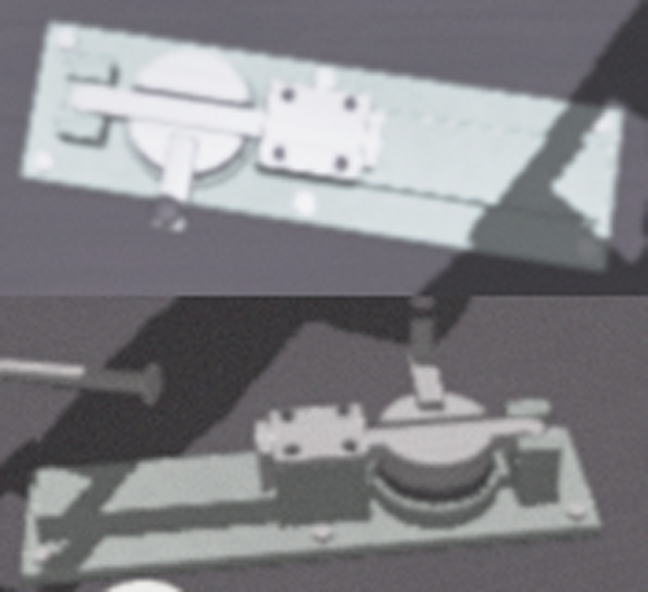

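View pics/scene3.png

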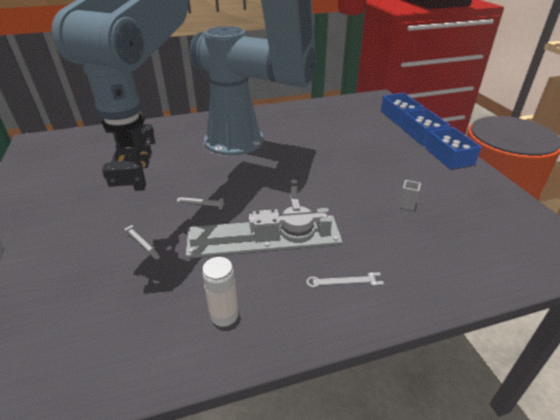

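The head is against the guide (crop 372,150), the bar runs through the slot, and its nose is in the keeper (crop 75,97). The bystanders haven't moved, and the gripper is clear at (130,160). Handing in.

```bash
python3 -c "
from workcell import ctrl
print(ctrl.hand_in())"
```

```text
the job is handed in; nothing more can be done
None
```

The shaft is locked and the job is handed in at about 16 s: the disc was turned to pi, the bar was pushed through the slot into the keeper until it met a hard stop, and the arm finished clear of everything.

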